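Fit the tappet carrier and hold a valve open on its checking spring

TASK

The cylinder head standing on its wooden blocks is ready for a valve lift check: lower the loose tappet carrier over the head's two dowels until it sits flush, then put the large tappet bucket, crown up, into the carrier bore that has the sprung valve under it. Press the bucket's crown down with the gripper's fingers as far as the valve will go, and finish the program still holding it fully down, not letting go. Leave the other things on the bench where they are.

Things in the scene. Friction and masses are not known exactly. Their poses are not given: they have to be found in the camera images.
- head: Finned cylinder head, fixed, on two wooden blocks, 196 x 116 mm over the fins. Origin: on the bench under its middle; x along its length, z up. Flat top deck 95 mm above the origin. Two 10 mm steel dowels stand 12 mm above the deck (coned tips) at x = +78 and -78 mm, y = 0. Valve positions at x = +46 and -46 mm, y = 0: one has the sprung valve, the other only a guide.
- bare_guide_top (a point): Top of the bare brass valve guide (12 mm in diameter, 18 mm above the deck) at the head's other valve position, which has no valve or spring. Which position has the valve varies.
- carrier: Loose aluminium tappet carrier, about 0.55 kg: plate 180 (x) x 64 (y) x 24 mm (z), with a pedestal on top. Origin: centre of its flat underside, z up as it lies and as it is fitted. Through holes at y = 0: bucket bores of 39 mm at x = +46 and -46 mm, dowel holes of 12 mm at x = +78 and -78 mm. Symmetrical: fits either way round. Flush on the head, its origin is 95 mm above the head's.
- pedestal (a point): Point in the middle of the carrier's pedestal (a camshaft bearing half), 10 mm above the plate. The pedestal is 26 mm thick along the carrier's x, 56 mm wide along y, 31 mm tall above the plate; a 25 mm wide saddle groove runs along x in its top, 14 mm deep. Its two flat x faces are free to pinch. Axes as the carrier's.
- bucket: Loose large tappet bucket: upside-down steel cup, 36 mm in diameter, 30 mm tall, about 85 g, flat closed crown 4 mm thick on top, open below (28 mm wide inside). Stands crown up on the bench. Origin: centre of its lower rim, z up. Resting on the valve in the bore, its rim is 10 mm above the head's deck and its crown 16 mm above the carrier's plate; fully pressed 1 mm and 7 mm.
- valve_tip (a point): Centre of the stem end on top of the sprung valve (stem 8 mm in diameter; spring retainer ring 23 mm in diameter, its top 2 mm lower; light coil spring below). 36 mm above the head's deck when released; moves straight down with the valve. It lies on the axis of one bore of the fitted carrier; the inside of the bucket's crown rests on it.
- valve (a joint): How far the valve is pressed down (m): 0 released, 0.009 at its stop. The spring resists with about 5 N at first, rising by 0.9 N per mm to about 12 N at the stop.
- small_bucket: Bystander: a tappet bucket of another engine, too small for this one, 26 mm in diameter, 22 mm tall, standing crown up. Origin: centre of its lower rim.
- piston: Bystander: aluminium piston, 64 mm in diameter, 52 mm tall, standing. Origin: centre of its underside.
- screwdriver: Bystander: screwdriver with a black handle, 190 mm long, lying. Origin: near the middle of its length, on the bench.
- wrench: Bystander: steel wrench, 170 mm long, lying. Origin: near the middle of its length, on the bench.
- socket: Bystander: steel wrench socket, 28 mm in diameter, 36 mm tall, standing. Origin: centre of its underside.
- spark_plug: Bystander: spark plug, 21 mm in diameter, 64 mm tall, standing. Origin: centre of its underside.
- oil_can: Bystander: copper oil can, 68 mm in diameter, 185 mm tall with its bent spout, standing. Origin: centre of its underside.

How it is judged:
On the way, in this order (a step that is already met when the one before it is completed fails the run):
1. the tappet carrier sits flush on the head's deck, over both dowels (z of carrier in the frame of head between 0.0925 and 0.0975 m and horizontal distance between carrier and head below 0.0035 m and angle between the x axis of carrier and the x axis of head, either way round below 0.04 rad and angle between carrier's own z axis and vertical below 0.03 rad), for 0.2 s.
2. the large bucket stands crown up in the bore, over the sprung valve (all of step 1 and horizontal distance between bucket and valve_tip below 0.0045 m and angle between bucket's own z axis and vertical below 0.17 rad and z of bucket in the frame of head below 0.108 m), for 0.2 s.
At the end, for the whole second after the job is handed in: Carrier flush on the head (2.5 mm in height, 3.5 mm sideways, 0.03 rad tilt, 0.04 rad yaw, either way round); bucket crown up on the valve (4.5 mm, 0.17 rad), at rest, held by the fingers with over 4 N so that the valve is pressed over 7.5 of its 9 mm (all of step 1 and horizontal distance between bucket and valve_tip below 0.0045 m and angle between bucket's own z axis and vertical below 0.17 rad and value of joint valve above 0.0075 m and z of bucket in the frame of head below 0.0985 m and contact force between the fingers and bucket above 4 N and linear speed of bucket below 0.02 m/s); the arm keeps its last pose, push and grip.
It fails at once if a bystander is moved by more than 4 cm (distance of any of small_bucket, piston, screwdriver, wrench, socket, spark_plug, oil_can from where it was at the start of the episode above 0.04 m).
It also fails if it takes over 72 s, if anything falls off the work surface, if the arm or the gripper's body presses on something with over 40 N, if the wrist force passes 120 N, or if a joint passes its speed limit or range.

ROBOT

A 7-joint arm with a two-finger parallel gripper is mounted at the origin on the work surface. World frame = base frame: x ahead of the robot, y to its left, z up, the work surface at z = 0. Lengths are in m, angles in rad, forces in N, time in s.
With the tool pointing down it reaches from about 0.425 to 1.025 m from the base axis. Payload 9.4 kg.
Tool frame: the origin (TCP) lies between the finger pads; the fingertips stand 19 mm ahead of it and the grasp point (between the pads) is the TCP; z points along the fingers, y is the direction in which the jaws open and shut (so a half turn about z gives the same grasp; the last joint's range is limited). The gripper opens to 85 mm and grips with 20 to 120 N. Pads are 22 mm wide; open, the fingers measure 114 mm over their backs; the gripper's body (76 mm by 85 mm) begins 54 mm behind the grasp point. The pads swing forward as they close: fully open they stand 13 mm farther back than shut.
Start: joints at [-1.335, 0.599, -0.003, 1.599, 0.002, 0.943, -0.08], TCP at [0.223, 0.69, 0.25] pointing down, gripper open.
Joint ranges: [-2.57, 2.57], [-0.35, 1.97], [-1.29, 1.29], [0.11, 2.56], [-1.05, 4.19], [0.11, 1.86], [-2.63, 2.63]. Speed limits (rad/s): [2.22, 2.22, 3.01, 3.01, 3.14, 3.14, 3.14].

INTERFACE

Orientations are given as [roll, pitch, yaw] about the fixed x, y, z axes, in that order (R = Rz(yaw) Ry(pitch) Rx(roll)).
In Python, from rig import ctrl gives the robot as it stands.
- The arm moves only by the tool step_arm, never from a script. Its argument "commands" is one flat list of numbers, 4 for each row, row after row: the shift along the tool's x, y, z in m, then the turn about the tool's z in rad. In form: [dx, dy, dz, yaw, dx, dy, dz, yaw, ...]. A call has 1 to 10 rows; each row shifts and turns the pose as measured when the row begins, along the tool's axes as they then stand; what a row does not reach is not made up. A row lasts 1/12 s, in which the tool goes at most 41.7 mm and 7.16 degrees, less where a joint would pass 70% of its speed; a pose out of reach is approached as far as the arm can. A call with a gripper value outside its range is refused whole. "fingers" is the finger opening in m, from 0 to 0.0854, set as the call begins (left out, the last holds). The fingers move at their own pace and stop on an object; "newtons" is the grip in N (left out, the last holds). Time passes only in rows, so rows that do not move let the fingers close. It gives the time, the measured TCP pose, the force and the opening at its end, in the units of the state.
- ctrl.sense(): the state, without advancing time (a new reading comes with each control period).
- ctrl.capture(name): name is "scene" or "top"; returns a dict with "color" (480x640x3 uint8, red, green, blue), "fx", "fy", "cx", "cy" (pixels), "D" ([k1, k2, p1, p2, k3] as OpenCV has them; the pictures are not rectified), "R" (3x3) and "t" (3): a world point X has camera coordinates R X + t. Camera axes: x right, y down, z forward; pixel columns grow to the right and rows downward; lengths in m; the calibration is good to about 2 mm. A picture is of the moment at which its call begins. There is no depth.
- ctrl.close_job(): hands the job in, once; it reports no verdict.
The state is a dict: "t": time; "joints": joint angles; "joint_vel": joint speeds; "joint_efforts": joint torques, N m; "ee_pos": TCP position; "ee_rot": TCP orientation; "force": force on the tool from outside, world axes, zero at the start; "ft_torque": the same for the moment, N m; "finger_gap": finger opening in m.
Only numpy, scipy, OpenCV 4.12 (cv2) and the standard library are available. Lean on these libraries where they do the work, as an engineer would, in place of code of your own. Each camera call takes 0.05 s, during which the arm holds its last target. There are 200 camera calls.

## Working session

There is one attempt and no reset: what is moved stays moved. The work goes in short steps, Python scripts to look and compute and a tool call to move; the robot and the scene stay as the last step left them, time stands still between calls to the robot, and variables do not carry over. Pictures are saved under pics/ and viewed, about 8 in all and at most 12, crops included, and the job is handed in when it is done.

Besides the shell and the picture viewer there is one more tool, called after ">>>" as name(argument=value, ...) on one line, values as JSON. step_arm: Moves the arm, as the interface text tells. Its arguments: {"type":"object","properties":{"commands":{"type":"array"},"fingers":{"type":"number"},"newtons":{"type":"number"}},"required":["commands"]}

```bash
mkdir -p pics; cat > h.py <<'E'
import numpy as np, cv2
from rig import ctrl
def cap(n,save=None):
    c=ctrl.capture(n)
    if save: cv2.imwrite('pics/'+save,c['color'][:,:,::-1])
    return c
def KD(c): return np.array([[c['fx'],0,c['cx']],[0,c['fy'],c['cy']],[0,0,1.]]),np.array(c['D'],float)
def ray(c,uv):
    K,D=KD(c); p=cv2.undistortPoints(np.array(uv,float).reshape(-1,1,2),K,D).reshape(-1,2)
    R=np.array(c['R']); t=np.array(c['t']); d=np.c_[p,np.ones(len(p))]@R; return -R.T@t,d
def onz(c,uv,z):
    o,d=ray(c,uv); return o+d*((z-o[2])/d[:,2])[:,None]
def proj(c,X):
    K,D=KD(c); return cv2.projectPoints(np.array(X,float).reshape(-1,1,3),cv2.Rodrigues(np.array(c['R']))[0],np.array(c['t'],float),K,D)[0].reshape(-1,2)
E
python3 - <<'E'
from h import *
for n in('scene','top'):
    c=cap(n,n+'0.png'); print(n,c['fx'],c['D'],-np.array(c['R']).T@c['t'],np.array(c['R']).round(2).tolist())
print(ctrl.sense())
E
```

```text
scene 433.47971591655323 [-0.06583385  0.          0.          0.          0.        ] [1.17050988 0.26714063 0.56624792] [[-0.44, 0.9, -0.0], [0.5, 0.24, -0.83], [-0.74, -0.37, -0.56]]
top 482.92054170341675 [-0.12912137  0.          0.          0.          0.        ] [ 0.52148581 -0.02063235  0.94362125] [[-0.01, -1.0, -0.02], [-1.0, 0.01, -0.02], [0.02, 0.02, -1.0]]
{'t': 0.1, 'joints': array([-1.33469725,  0.60006227, -0.00255141,  1.60007211,  0.00181282,
        0.94289726, -0.07979745]), 'joint_vel': array([ 0.00071561, -0.00268962, -0.00031689, -0.00151237, -0.00037161,
        0.0003247 , -0.00128941]), 'joint_efforts': array([ 4.27470906e-03, -7.77995610e+01,  1.56947292e+00, -2.58624834e+01,
        1.26264981e-02,  5.40628957e-03,  9.66684098e-06]), 'ee_pos': array([0.22298295, 0.68943007, 0.24948286]), 'ee_rot': array([-3.14016249e+00,  1.39201504e-04,  2.82886893e+00]), 'force': array([-0.0694438 , -0.15069407, -0.60755463]), 'ft_torque': array([0.03414013, 0.00669462, 0.02507222]), 'finger_gap': 0.08543419253156057}
```

View pics/scene0.png

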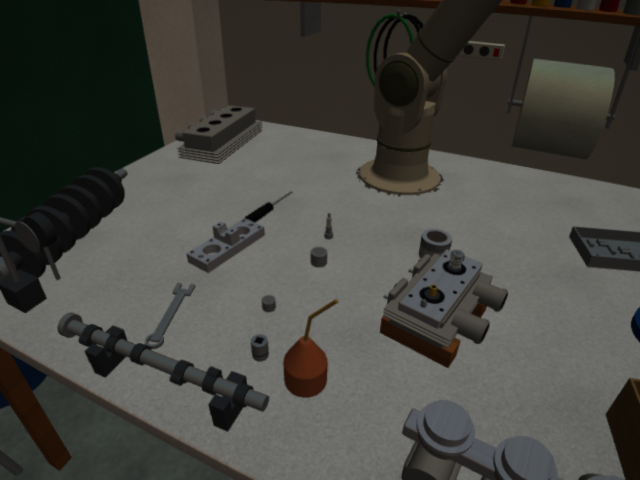

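View pics/top0.png

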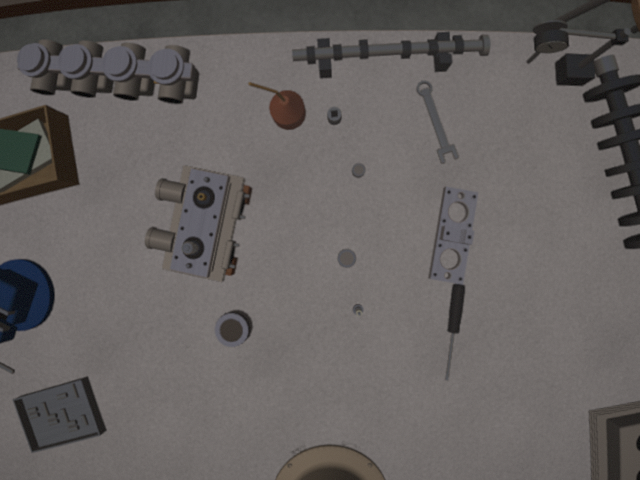

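Top view: the carrier is at about (454,234), the head at (205,222), with brass guide at (204,196) and the sprung valve at (192,247). The large bucket is at (347,258) and the small one at (358,170). I'll zoom in on the features next.

```bash
python3 - <<'E'
from h import *
im=cv2.imread('pics/top0.png')
a=cv2.resize(im[160:290,150:260],None,fx=4.5,fy=4.5,interpolation=cv2.INTER_CUBIC)
b=cv2.resize(im[180:290,420:485],None,fx=4.5,fy=4.5,interpolation=cv2.INTER_CUBIC)
out=np.zeros((590,795,3),np.uint8); out[:a.shape[0],:a.shape[1]]=a[:590]; out[:b.shape[0],500:500+b.shape[1]]=b[:590]
cv2.imwrite('pics/crop1.png',cv2.convertScaleAbs(out,alpha=1.6))
E
```

```text
(no output)
```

View pics/crop1.png

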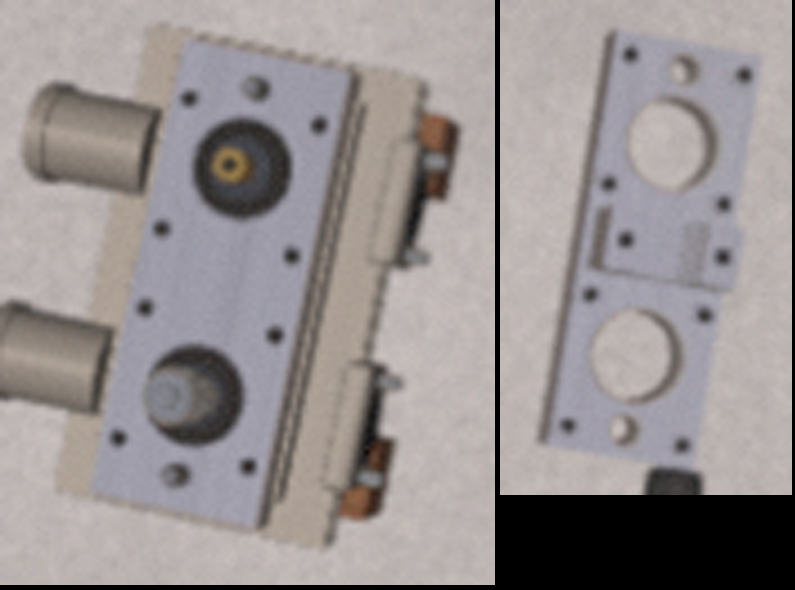

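The crop shows the 8 dark bolt holes on the head's deck and 8 on the carrier plate. The dowel tips are at crop (256,88) and (175,474), and the valve tip at (168,395). I'll take sub-pixel centroids of the holes and cast rays at their heights.

```bash
python3 - <<'E'
from h import *
c=cap('top'); s=cap('scene'); g=cv2.cvtColor(c['color'],cv2.COLOR_RGB2GRAY).astype(float)
def cen(g,p,r=4):
    for _ in range(4):
        x,y=np.round(p).astype(int); w=g[y-r:y+r+1,x-r:x+r+1]; w=np.clip(np.median(w)-12-w,0,None)
        Y,X=np.mgrid[y-r:y+r+1,x-r:x+r+1]; p=np.array([(w*X).sum(),(w*Y).sum()])/w.sum()
    return p
def cv(pts,ox,oy,sx): return [np.array([(x-sx+.5)/4.5-.5+ox,(y+.5)/4.5-.5+oy]) for x,y in pts]
H=cv([(190,98),(319,125),(162,229),(292,256),(145,307),(276,334),(118,438),(248,467)],150,160,0)
C=cv([(630,54),(744,75),(609,184),(724,204),(590,294),(705,315),(568,426),(682,446)],420,180,500)
for n,P,z in(('head',H,.095),('carrier',C,.024)):
    q=np.array([cen(g,p) for p in P]); X=onz(c,q,z)
    print(n,'shift px',np.abs(q-P).max().round(2)); m=X.mean(0)
    d=(X[:4]-X[4:][::-1]); 
    L=(X[0::2]+X[1::2])/2; k=np.linalg.svd(L-L.mean(0))[2][0]; k*=np.sign(k[0])
    W=X[1::2]-X[0::2]
    print(m.round(4),'yaw',np.arctan2(k[1],k[0]).round(4),'from W',np.arctan2(*(W.sum(0)[[0,1]]*[1,-1])).round(4),(np.linalg.norm(W,axis=1)).round(4),np.linalg.norm(L[0]-L[3]).round(4))
    print(((X-m)[:,:2]@np.c_[k[:2],[-k[1],k[0]]]).round(4).tolist())
dw=onz(c,cv([(256,88),(175,474)],150,160,0),.107); print('dowel',dw.round(4),dw.mean(0),np.linalg.norm(dw[0]-dw[1]))
print('valve',onz(c,cv([(168,395)],150,160,0),.131),'guide',onz(c,cv([(229,163)],150,160,0),.113))
# bucket crown
for n,x0,y0 in(('big',347,258),('small',358,170)):
    w=cv2.GaussianBlur(g[y0-20:y0+21,x0-20:x0+21],(3,3),0); t=(np.median(w)+w[20,20])/2
    m=(w<t).astype(np.uint8); no,l,st,ce=cv2.connectedComponentsWithStats(m); i=l[20,20]; uv=ce[i]+[x0-20,y0-20]
    z=.03 if n=='big' else .022; print(n,st[i],uv,onz(c,uv,z).round(4), 'w',np.median(w),w[20,20])
    print('  scene px',proj(s,onz(c,uv,z)))
for nm,X in(('head deck',onz(c,[np.mean(H,0)],.095)),('car',onz(c,[np.mean(C,0)],.024))): print(nm,proj(s,X))
print('scene holes? valve',proj(s,onz(c,cv([(168,395)],150,160,0),.131)),proj(s,dw))
E
```

```text
head shift px 0.69
[0.56   0.2268 0.095 ] yaw -0.2121 from W -0.2245 [0.054  0.0542 0.0549 0.0556] 0.1384
[[0.0693, 0.0269], [0.0689, -0.0271], [0.0164, 0.0272], [0.016, -0.027], [-0.0157, 0.0274], [-0.0164, -0.0274], [-0.0686, 0.0278], [-0.0699, -0.0279]]
carrier shift px 2.12
[ 0.5323 -0.2433  0.024 ] yaw -0.1852 from W -0.1781 [0.054  0.0538 0.0533 0.0539] 0.1598
[[0.0793, 0.0271], [0.0802, -0.0269], [0.024, 0.0268], [0.0243, -0.027], [-0.024, 0.0265], [-0.0237, -0.0268], [-0.08, 0.0271], [-0.0801, -0.0268]]
dowel [[0.6353 0.208  0.107 ]
 [0.4847 0.2415 0.107 ]] [0.56000615 0.2247309  0.107     ] 0.1543117878531124
valve [[0.51578726 0.23633862 0.131     ]] guide [[0.60547235 0.2171276  0.113     ]]
big [ 11  11  18  19 282] [346.40425532 257.88652482] [[ 0.4916 -0.0376  0.03  ]] w 115.25 84.9375
  scene px [[319.24291388 250.66927563]]
small [ 13  13  15  16 169] [358.02366864 170.23076923] [[ 0.6588 -0.0623  0.022 ]] w 113.6875 83.4375
  scene px [[269.51648703 298.04661788]]
head deck [[443.97836685 280.41490904]]
car [[227.17678237 238.64814065]]
scene holes? valve [[458.40578742 250.91886236]] [[423.69560321 298.89721225]
 [461.74858944 253.34217539]]
```

```bash
cat >> h.py <<'E'
from scipy.spatial.transform import Rotation as Rn
def togo(x,y,z,ya):
    """remaining shift in tool axes, and turn bringing the jaw axis (tool y) to world angle ya (mod pi)"""
    s=ctrl.sense(); R=Rn.from_euler('xyz',s['ee_rot']).as_matrix(); d=R.T@(np.array([x,y,z])-s['ee_pos'])
    a=np.arctan2(R[1,1],R[0,1]); t=-((ya-a+np.pi/2)%np.pi-np.pi/2)
    print('t',round(s['t'],2),'pos',s['ee_pos'].round(4),'tilt',R[:2,2].round(4),'jaw',a.round(4),'F',s['force'].round(1),'gap',round(s['finger_gap'],4),'j7',s['joints'][6].round(2))
    print('  togo',d.round(4),'turn',t.round(4),'dist',np.linalg.norm(d).round(3))
E
python3 -c "
from h import *
togo(.52,0.1,.25,-.185);togo(.5323,-.2433,.2,-.185)"
```

```text
t 0.2 pos [0.223  0.6896 0.2497] tilt [-0.0002 -0.001 ] jaw 1.258 F [ 0.  -0.5  0.1] gap 0.0854 j7 -0.08
  togo [-4.640e-01 -4.696e-01  2.000e-04] turn 1.443 dist 0.66
t 0.2 pos [0.223  0.6896 0.2497] tilt [-0.0002 -0.001 ] jaw 1.258 F [ 0.  -0.5  0.1] gap 0.0854 j7 -0.08
  togo [-0.5813 -0.7924  0.0506] turn 1.443 dist 0.984
```

>>> step_arm(commands=[-0.029,-0.0293,0,0,-0.029,-0.0293,0,0,-0.029,-0.0293,0,0,-0.029,-0.0293,0,0,-0.029,-0.0293,0,0,-0.029,-0.0293,0,0,-0.029,-0.0293,0,0,-0.029,-0.0293,0,0], fingers=0.036)

```text
t: 0.87
ee_pos: [0.3672, 0.3975, 0.2455]
ee_rot: [3.141, -0.005, 2.845]
force: [1.2, -0.0, 0.3]
finger_gap: 0.0363
```

>>> step_arm(commands=[-0.029,-0.0293,0,0,-0.029,-0.0293,0,0,-0.029,-0.0293,0,0,-0.029,-0.0293,0,0,-0.029,-0.0293,0,0,-0.029,-0.0293,0,0,-0.029,-0.0293,0,0,-0.029,-0.0293,0,0])

```text
t: 1.53
ee_pos: [0.5197, 0.1009, 0.2453]
ee_rot: [3.139, -0.003, 2.847]
force: [-0.1, 1.8, -0.4]
finger_gap: 0.036
```

>>> step_arm(commands=[0,0,0,0.12,0,0,0,0.12,0,0,0,0.12,0,0,0,0.12,0,0,0,0.12,0,0,0,0.12,0,0,0,0.12,0,0,0,0.12,0,0,0,0.12,0,0,0,0.12])

```text
t: 2.37
ee_pos: [0.5247, 0.0837, 0.2456]
ee_rot: [3.141, 0.0, 1.595]
force: [-0.2, 0.6, -1.3]
finger_gap: 0.036
```

```bash
python3 -c "
from h import *
togo(.5323,-.2433,.15,-.185)"
```

```text
t 2.37 pos [0.5247 0.0837 0.2456] tilt [ 0.0003 -0.0002] jaw 0.0246 F [-0.2  0.6 -1.3] gap 0.036 j7 -0.0
  togo [-0.3271 -0.0004  0.0957] turn 0.2096 dist 0.341
```

>>> step_arm(commands=[0,0,0,0.105,0,0,0,0.105,-0.04,0.0085,0.007,0,-0.04,0.0085,0.007,0,-0.04,0.0085,0.007,0,-0.04,0.0085,0.007,0,-0.04,0.0085,0.007,0,-0.04,0.0085,0.007,0,-0.04,0.0085,0.007,0,-0.04,0.0085,0.007,0])

```text
t: 3.2
ee_pos: [0.5331, -0.235, 0.1874]
ee_rot: [3.139, -0.005, 1.393]
force: [0.8, 0.8, 0.1]
finger_gap: 0.0362
```

```bash
python3 -c "
from h import *
togo(.5323,-.2433,.06,-.183)"
```

```text
t 3.2 pos [ 0.5331 -0.235   0.1874] tilt [0.0034 0.0047] jaw -0.1783 F [0.8 0.8 0.1] gap 0.0362 j7 0.46
  togo [-0.009   0.0003  0.1273] turn 0.0047 dist 0.128
```

>>> step_arm(commands=[-0.0085,0.0003,0.035,0.0047,0,0,0.035,0,0,0,0.025,0,0,0,0.015,0,0,0,0,0])

```text
t: 3.62
ee_pos: [0.5317, -0.259, 0.0733]
ee_rot: [3.133, 0.001, 1.372]
force: [0.2, 1.2, -0.2]
finger_gap: 0.0357
```

```bash
python3 - <<'E'
from h import *
togo(.5323,-.2433,.046,-.183)
s=cap('scene'); t=cap('top')
a=cv2.resize(s['color'][190:280,170:280],None,fx=5,fy=5,interpolation=cv2.INTER_CUBIC)[:,:,::-1]
b=cv2.resize(t['color'][180:290,425:485],None,fx=4,fy=4,interpolation=cv2.INTER_CUBIC)[:,:,::-1]
o=np.zeros((450,795,3),np.uint8);o[:,:550]=a;o[:440,552:792]=b;cv2.imwrite('pics/g1.png',cv2.convertScaleAbs(o,alpha=1.6))
E
```

```text
t 3.62 pos [ 0.5317 -0.259   0.0733] tilt [ 0.0086 -0.0033] jaw -0.1993 F [ 0.2  1.2 -0.2] gap 0.0357 j7 0.56
  togo [ 0.0156 -0.0027  0.0273] turn -0.0163 dist 0.032
```

View pics/g1.png

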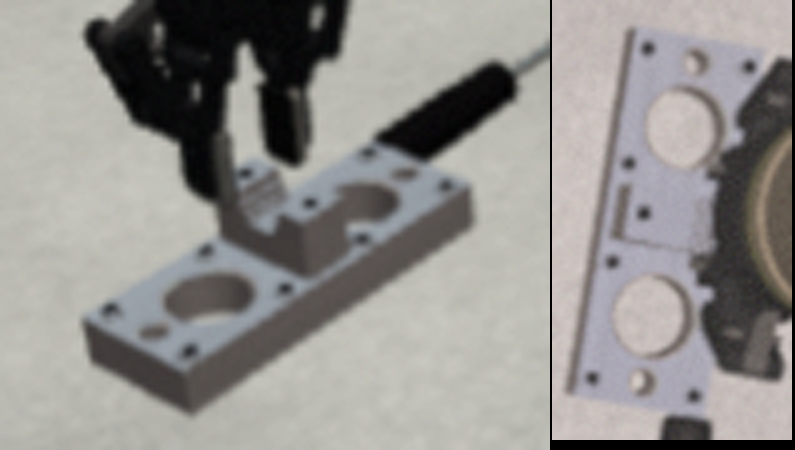

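The fingers straddle the pedestal in x (about (265,130) in the crop) but have drifted 16 mm to -y. I'll correct that before going down.

>>> step_arm(commands=[0.0156,-0.0027,0,-0.0163,0,0,0,0,0,0,0,0])

```text
t: 3.97
ee_pos: [0.5349, -0.242, 0.0792]
ee_rot: [3.126, 0.003, 1.391]
force: [-0.4, -1.1, 0.1]
finger_gap: 0.036
```

```bash
python3 -c "
from h import *
togo(.5323,-.2433,.05,-.183)"
```

```text
t 3.97 pos [ 0.5349 -0.242   0.0792] tilt [ 0.0154 -0.0055] jaw -0.1802 F [-0.4 -1.1  0.1] gap 0.036 j7 0.55
  togo [-0.0016 -0.0028  0.0292] turn 0.0028 dist 0.029
```

>>> step_arm(commands=[-0.0016,-0.0028,0.008,0,0,0,0.008,0,0,0,0.004,0,0,0,0,0,0,0,0,0])

```text
t: 4.38
ee_pos: [0.5339, -0.2421, 0.0602]
ee_rot: [3.12, 0.003, 1.394]
force: [0.5, -0.2, 0.2]
finger_gap: 0.036
```

```bash
python3 -c "
from h import *
togo(.5323,-.2433,.048,-.183)"
```

```text
t 4.38 pos [ 0.5339 -0.2421  0.0602] tilt [ 0.0203 -0.0066] jaw -0.1772 F [ 0.5 -0.2  0.2] gap 0.036 j7 0.56
  togo [-0.0015 -0.0017  0.0121] turn 0.0058 dist 0.012
```

>>> step_arm(commands=[0,0,0,0,0,0,0,0,0,0,0,0,0,0,0,0])

```text
t: 4.72
ee_pos: [0.5337, -0.2427, 0.0599]
ee_rot: [3.121, 0.003, 1.393]
force: [0.0, 0.3, -0.3]
finger_gap: 0.0358
```

>>> step_arm(commands=[0,0,-0.03,0,0,0,-0.03,0,0,0,0,0,0,0,0,0])

```text
t: 5.05
ee_pos: [0.5318, -0.2425, 0.1211]
ee_rot: [3.124, 0.003, 1.392]
force: [0.7, 0.1, 0.2]
finger_gap: 0.0358
```

>>> step_arm(commands=[0,0,0.01,0,0,0,0.01,0,0,0,0.01,0,0,0,0.01,0,0,0,0.01,0])

```text
t: 5.47
ee_pos: [0.5332, -0.2426, 0.0665]
ee_rot: [3.122, 0.003, 1.392]
force: [0.7, -0.2, 1.0]
finger_gap: 0.0358
```

>>> step_arm(commands=[0,0,0.004,0,0,0,0.004,0,0,0,0.002,0,0,0,0,0,0,0,0,0])

```text
t: 5.88
ee_pos: [0.5307, -0.2422, 0.0498]
ee_rot: [3.13, 0.001, 1.391]
force: [0.5, 0.1, 0.9]
finger_gap: 0.036
```

```bash
python3 -c "
from h import *
togo(.5323,-.2433,.047,-.183)"
```

```text
t 5.88 pos [ 0.5307 -0.2422  0.0498] tilt [ 0.0109 -0.0033] jaw -0.1795 F [0.5 0.1 0.9] gap 0.036 j7 0.57
  togo [-0.0008  0.0018  0.0028] turn 0.0035 dist 0.003
```

>>> step_arm(commands=[-0.0008,0.0018,0.0025,0,0,0,0,0,0,0,0,0])

```text
t: 6.13
ee_pos: [0.5331, -0.2437, 0.048]
ee_rot: [3.129, 0.002, 1.391]
force: [0.2, 0.4, -0.1]
finger_gap: 0.0364
```

>>> step_arm(commands=[0,0,0,0,0,0,0,0,0,0,0,0,0,0,0,0,0,0,0,0,0,0,0,0], fingers=0.015, newtons=80)

```text
t: 6.63
ee_pos: [0.5329, -0.2435, 0.0487]
ee_rot: [3.128, 0.002, 1.391]
force: [-0.3, -0.4, -2.4]
finger_gap: 0.0235
```

>>> step_arm(commands=[0,0,-0.005,0,0,0,-0.015,0,0,0,-0.025,0,0,0,-0.03,0,0,0,-0.03,0,0,0,-0.03,0,0,0,-0.015,0,0,0,-0.005,0,0,0,0,0,0,0,0,0])

```text
t: 7.47
ee_pos: [0.5265, -0.2402, 0.2075]
ee_rot: [3.14, -0.002, 1.392]
force: [-1.2, 0.2, -6.6]
finger_gap: 0.0237
```

```bash
python3 - <<'E'
from h import *
togo(.56,.226,.25,-.215)
s=cap('scene')
a=cv2.resize(s['color'][100:280,110:310],None,fx=3,fy=3,interpolation=cv2.INTER_CUBIC)[:,:,::-1]
cv2.imwrite('pics/g2.png',cv2.convertScaleAbs(a,alpha=1.6))
E
```

```text
t 7.47 pos [ 0.5265 -0.2402  0.2075] tilt [0.0014 0.0015] jaw -0.1792 F [-1.2  0.2 -6.6] gap 0.0237 j7 0.46
  togo [ 0.4648 -0.0501 -0.0418] turn 0.0358 dist 0.469
```

View pics/g2.png

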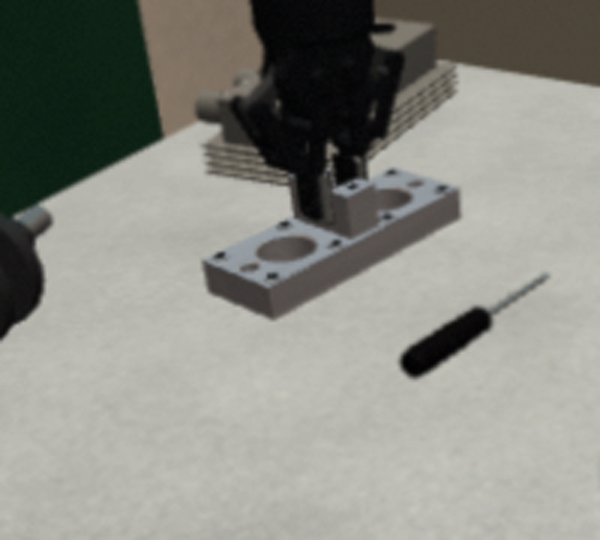

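The carrier is lifted level, at about (335,240) in the crop, with 6.6 N on the wrist. Next I traverse to the head.

>>> step_arm(commands=[0.01,-0.001,-0.005,0,0.02,-0.002,-0.01,0,0.03,-0.003,-0.01,0,0.035,-0.004,-0.005,0,0.035,-0.004,-0.004,0,0.035,-0.004,-0.003,0,0.035,-0.004,-0.003,0,0.035,-0.004,-0.003,0,0.035,-0.004,0,0,0.035,-0.004,0,0])

```text
t: 8.35
ee_pos: [0.5425, 0.0743, 0.2411]
ee_rot: [-3.122, 0.005, 1.375]
force: [0.7, 0.3, -6.8]
finger_gap: 0.0239
```

>>> step_arm(commands=[0.035,-0.004,0,0,0.035,-0.004,0,0,0.035,-0.004,0,0.01,0.025,-0.003,0,0.01,0.015,-0.002,0,0.01,0.008,0,0,0,0,0,0,0,0,0,0,0])

```text
t: 9.02
ee_pos: [0.5472, 0.2505, 0.2304]
ee_rot: [-3.107, 0.013, 1.361]
force: [0.1, -1.1, -6.6]
finger_gap: 0.0236
```

```bash
python3 - <<'E'
from h import *
togo(.56,.226,.18,-.215)
E
```

```text
t 9.02 pos [0.5472 0.2505 0.2304] tilt [-0.0366 -0.0054] jaw -0.2103 F [ 0.1 -1.1 -6.6] gap 0.0236 j7 -0.42
  togo [-0.0206  0.0194  0.0501] turn 0.0047 dist 0.058
```

>>> step_arm(commands=[-0.01,0.01,0.01,0.0047,-0.01,0.009,0.01,0,0,0,0.01,0,0,0,0,0,0,0,0,0])

```text
t: 9.43
ee_pos: [0.5598, 0.2191, 0.1981]
ee_rot: [-3.105, 0.017, 1.35]
force: [-0.1, 0.2, -6.4]
finger_gap: 0.0233
```

```bash
python3 - <<'E'
from h import *
togo(.56,.226,.18,-.215)
E
```

```text
t 9.43 pos [0.5598 0.2191 0.1981] tilt [-0.0393 -0.0084] jaw -0.2216 F [-0.1  0.2 -6.4] gap 0.0233 j7 -0.36
  togo [ 0.0071 -0.0007  0.018 ] turn -0.0066 dist 0.019
```

The carrier is tilted about 0.04 rad, which is too much. I'll see which moves undo it.

>>> step_arm(commands=[0,0,-0.02,0,-0.03,0,0,0,-0.03,0,0,0,-0.03,0,0,0,-0.03,0,0,0,0,0,0,0,0,0,0,0])

```text
t: 10.02
ee_pos: [0.5323, 0.0984, 0.2235]
ee_rot: [-3.106, 0.014, 1.35]
force: [0.0, 1.2, -6.5]
finger_gap: 0.0236
```

>>> step_arm(commands=[0.01,0,0,0,0.01,0,0,0,0.01,0,0,0,0.01,0,0,0,0.01,0,0,0,0.01,0,0,0,0.01,0,0,0,0.01,0,0,0,0,0,0,0,0,0,0,0])

```text
t: 10.85
ee_pos: [0.5514, 0.1905, 0.2227]
ee_rot: [-3.107, 0.012, 1.357]
force: [-0.4, -0.4, -5.7]
finger_gap: 0.0234
```

>>> step_arm(commands=[0,0.04,0,0,0,0.04,0,0,0,0,0,0,0,0,0,0])

```text
t: 11.18
ee_pos: [0.6296, 0.1726, 0.2184]
ee_rot: [-3.102, 0.014, 1.359]
force: [-0.6, 0.4, -6.1]
finger_gap: 0.0231
```

>>> step_arm(commands=[0,-0.01,0,0,0,-0.01,0,0,0,-0.01,0,0,0,-0.01,0,0,0,-0.01,0,0,0,-0.01,0,0,0,-0.01,0,0,0,-0.01,0,0,0,0,0,0,0,0,0,0])

```text
t: 12.02
ee_pos: [0.5392, 0.19, 0.2223]
ee_rot: [-3.099, 0.015, 1.359]
force: [-0.1, 0.1, -6.1]
finger_gap: 0.0238
```

```bash
python3 - <<'E'
from h import *
togo(.56,.226,.195,-.215)
E
```

```text
t 12.02 pos [0.5392 0.19   0.2223] tilt [-0.0446 -0.0058] jaw -0.2121 F [-0.1  0.1 -6.1] gap 0.0238 j7 -0.33
  togo [0.04   0.0139 0.0261] turn 0.0029 dist 0.05
```

>>> step_arm(commands=[0.01,0.004,0,0.0029,0.01,0.004,0,0,0.01,0.004,0,0,0.008,0.002,0,0,0,0,0,0,0,0,0,0])

```text
t: 12.52
ee_pos: [0.5658, 0.2291, 0.2209]
ee_rot: [-3.102, 0.014, 1.357]
force: [-0.1, 0.4, -5.5]
finger_gap: 0.0233
```

>>> step_arm(commands=[0,0,0.005,0,0,0,0.005,0,0,0,0.005,0,0,0,0.005,0,0,0,0.003,0,0,0,0,0,0,0,0,0])

```text
t: 13.1
ee_pos: [0.5638, 0.227, 0.1941]
ee_rot: [-3.1, 0.017, 1.355]
force: [0.0, 0.8, -6.6]
finger_gap: 0.0237
```

```bash
python3 - <<'E'
from h import *
togo(.56,.226,.195,-.215)
s=cap('scene'); t=cap('top')
a=cv2.resize(s['color'][180:350,380:510],None,fx=3.4,fy=3.4,interpolation=cv2.INTER_CUBIC)[:,:,::-1]
b=cv2.resize(t['color'][150:300,140:260],None,fx=3,fy=3,interpolation=cv2.INTER_CUBIC)[:,:,::-1]
o=np.zeros((578,442+360,3),np.uint8);o[:,:442]=a;o[:450,442:]=b;cv2.imwrite('pics/g3.png',cv2.convertScaleAbs(o[:,:800],alpha=1.6))
np.save('t3.npy',t['color']); np.save('s3.npy',s['color'])
E
```

```text
t 13.1 pos [0.5638 0.227  0.1941] tilt [-0.0441 -0.0074] jaw -0.2164 F [ 0.   0.8 -6.6] gap 0.0237 j7 -0.36
  togo [-0.0018 -0.0035 -0.0007] turn -0.0014 dist 0.004
```

View pics/g3.png

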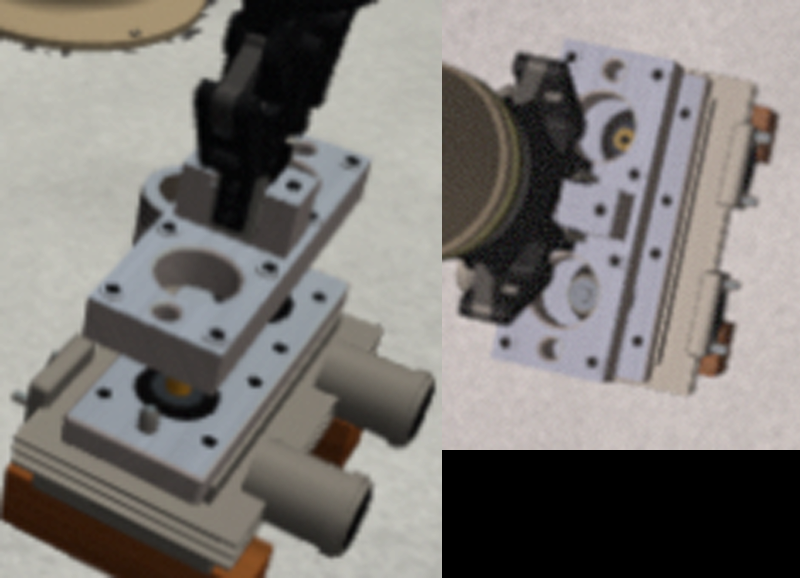

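The carrier hovers over the head with its +x end low, and six plate holes are visible in each view. I'll fit the carrier pose from these hole points in both cameras, and do the same for the head from the first pictures.

```bash
cat > fit.py <<'E'
from h import *
from scipy.optimize import least_squares
def cen(g,p,r=3):
    for _ in range(4):
        x,y=np.round(p).astype(int); w=g[y-r:y+r+1,x-r:x+r+1]; w=np.clip(np.median(w)-12-w,0,None)
        Y,X=np.mgrid[y-r:y+r+1,x-r:x+r+1]; p=np.array([(w*X).sum(),(w*Y).sum()])/w.sum()
    return p
def fit(obs,x0):
    def res(v):
        R=Rn.from_euler('ZYX',v[3:]).as_matrix()
        return np.concatenate([(proj(c,P@R.T+v[:3])-q).ravel() for c,P,q in obs])
    r=least_squares(res,x0,loss='soft_l1',x_scale=[.01]*3+[.1]*3); e=res(r.x).reshape(-1,2); return r.x,e
E
cat > m3.py <<'E'
from fit import *
T=ctrl.capture('top');S=ctrl.capture('scene')
gt=cv2.cvtColor(np.load('t3.npy'),cv2.COLOR_RGB2GRAY).astype(float);gs=cv2.cvtColor(np.load('s3.npy'),cv2.COLOR_RGB2GRAY).astype(float)
f=lambda L:np.array(L,float)
pt=(f([(572,56),(657,74),(635,173),(615,260),(592,361),(505,342)])-[442,0]+.5)/3-.5+[140,150]
Pt=f([(80,27,24),(80,-27,24),(24,-27,24),(-24,-27,24),(-80,-27,24),(-80,27,24)])/1e3
ps=(f([(113,288),(168,228),(268,267),(217,333),(313,215),(352,161)])+.5)/3.4-.5+[380,180]
Ps=f([(80,-27,24),(24,-27,24),(24,27,24),(80,27,24),(-24,27,24),(-80,27,24)])/1e3
qt=f([cen(gt,p) for p in pt]);qs=f([cen(gs,p) for p in ps]); print(np.abs(qt-pt).max(1).round(1),np.abs(qs-ps).max(1).round(1))
for nm,o in(('both',[(T,Pt,qt),(S,Ps,qs)]),('top',[(T,Pt,qt)])):
    v,e=fit(o,[.56,.226,.145,-.21,0,0]); print('carrier',nm,v.round(4)); print(e.round(1).tolist())
# head
g0=cv2.cvtColor(cv2.imread('pics/top0.png'),cv2.COLOR_BGR2GRAY).astype(float);h0=cv2.cvtColor(cv2.imread('pics/scene0.png'),cv2.COLOR_BGR2GRAY).astype(float)
Ph=f([(sx*a,sy*27.2,95) for a in(69.2,16.1) for sx in(1,-1) for sy in(1,-1)])/1e3
R=Rn.from_euler('z',-.215).as_matrix(); X=Ph@R.T+[.56,.226,0]
pt=proj(T,X);ps=proj(S,X); qt=f([cen(g0,p) for p in pt]);qs=f([cen(h0,p) for p in ps]); print(np.abs(qt-pt).max(1).round(1),(qs-ps).round(1).tolist())
for nm,o in(('both',[(T,Ph,qt),(S,Ph,qs)]),('top',[(T,Ph,qt)])):
    v,e=fit(o,[.56,.226,0,-.21,0,0]); print('head',nm,v.round(4),np.abs(e).mean(0)); print(e.round(1).tolist())
E
python3 m3.py
```

```text
[4.  0.1 0.4 0.2 0.3 0.1] [0.2 1.  0.6 0.3 0.3 0.1]
carrier both [ 0.5608  0.2241  0.147  -0.2072  0.0543 -0.0406]
[[1.4, -3.7], [0.8, -0.3], [1.2, -0.0], [1.5, 0.1], [2.0, 0.3], [-0.2, 0.2], [0.1, -0.9], [-0.0, -0.5], [2.0, 0.6], [2.6, 0.7], [1.1, 0.1], [1.4, -0.2]]
carrier top [ 0.5582  0.2268  0.1372 -0.1857  0.1338 -0.1345]
[[1.3, -1.0], [-0.9, 0.8], [-0.3, 0.1], [0.1, -0.3], [0.5, -0.3], [-0.4, 0.7]]
[0.4 0.7 0.6 0.8 0.5 0.7 0.5 0.7] [[-0.5, -0.0], [-0.2, 0.0], [-0.4, 0.4], [-3.0, -3.4], [-0.5, 0.2], [-0.3, 0.3], [-0.5, 0.2], [-0.2, 0.3]]
head both [ 0.5592  0.2243  0.0006 -0.2134  0.0086 -0.0203] [0.61793785 0.40020916]
[[0.4, -0.1], [0.5, -0.4], [0.5, 0.1], [0.6, -0.0], [0.4, -0.1], [0.5, -0.2], [0.5, -0.0], [0.6, -0.2], [0.5, 0.5], [0.3, -0.1], [0.4, -0.6], [3.1, 2.7], [0.4, -0.0], [0.3, -0.5], [0.5, -0.1], [0.3, -0.7]]
head top [ 0.5603  0.2269 -0.0024 -0.2186 -0.0019 -0.0099] [0.02079203 0.02314617]
[[-0.0, 0.0], [0.0, -0.1], [0.0, -0.0], [-0.0, -0.0], [-0.0, 0.0], [-0.0, 0.0], [-0.0, -0.0], [0.0, 0.0]]
```

```bash
sed -i "s/^for nm,o in(('both',\[(T,Pt,qt),(S,Ps,qs)\]),('top',\[(T,Pt,qt)\])):/Pt,qt=Pt[1:],qt[1:]\nfor nm,o in(('both',[(T,Pt,qt),(S,Ps,qs)]),('top',[(T,Pt,qt)]),('scene',[(S,Ps,qs)])):/; s/^g0=/m=np.array([0,1,2,4,5,6,7]);g0=/; s/(S,Ph,qs)\]),('top',\[(T,Ph,qt)\])/(S,Ph[m],qs[m])]),('scene',[(S,Ph[m],qs[m])])/" m3.py; python3 m3.py
```

```text
[4.  0.1 0.4 0.2 0.3 0.1] [0.2 1.  0.6 0.3 0.3 0.1]
carrier both [ 0.5611  0.2238  0.1472 -0.2137  0.0561 -0.044 ]
[[1.2, -0.3], [1.4, -0.1], [1.5, -0.1], [1.7, 0.1], [-0.4, -0.2], [-0.4, -1.0], [-0.2, -0.7], [1.6, 0.6], [2.0, 0.7], [1.0, 0.1], [1.5, -0.1]]
carrier top [ 0.5597  0.2231  0.1425 -0.2148  0.0733 -0.1839]
[[-0.0, 0.0], [0.0, 0.0], [-0.0, -0.1], [0.0, 0.0], [0.0, -0.0]]
carrier scene [ 0.5273  0.2216  0.1245 -0.2344  0.0942 -0.0085]
[[-0.0, -0.3], [-0.1, 0.3], [-0.1, 0.3], [0.2, -0.1], [-0.5, -0.0], [0.3, -0.2]]
[0.4 0.7 0.6 0.8 0.5 0.7 0.5 0.7] [[-0.5, -0.0], [-0.2, 0.0], [-0.4, 0.4], [-3.0, -3.4], [-0.5, 0.2], [-0.3, 0.3], [-0.5, 0.2], [-0.2, 0.3]]
head both [ 5.607e-01  2.262e-01  0.000e+00 -2.200e-01 -3.100e-03 -5.000e-04] [0.46093894 0.096561  ]
[[0.4, -0.2], [0.6, -0.2], [0.3, -0.0], [0.4, 0.0], [0.3, -0.1], [0.5, -0.1], [0.3, -0.1], [0.5, -0.0], [0.5, 0.1], [0.2, -0.1], [0.7, -0.0], [0.5, -0.1], [0.4, -0.2], [0.7, 0.0], [0.4, -0.1]]
head scene [ 5.562e-01  2.253e-01 -3.700e-03 -2.184e-01 -2.000e-04  5.000e-04] [0.02009296 0.03675501]
[[0.0, 0.0], [-0.0, 0.0], [-0.0, -0.0], [-0.0, -0.1], [0.0, -0.1], [0.0, 0.1], [-0.0, 0.0]]
```

>>> step_arm(commands=[0.001,0,0.005,0.005,0.001,0,0.005,0,0,0,0.005,0,0,0,0.005,0,0,0,0,0,0,0,0,0,0,0,0,0])

```text
t: 13.98
ee_pos: [0.5635, 0.2298, 0.1723]
ee_rot: [-3.101, 0.016, 1.35]
force: [-0.1, -0.8, -5.4]
finger_gap: 0.0236
```

```bash
python3 - <<'E'
from h import *
togo(.5634,.2294,.165,-.2215)
E
```

```text
t 13.98 pos [0.5635 0.2298 0.1723] tilt [-0.0433 -0.0067] jaw -0.2211 F [-0.1 -0.8 -5.4] gap 0.0236 j7 -0.35
  togo [-0.0003  0.0003  0.0073] turn 0.0004 dist 0.007
```

```bash
cat > m4.py <<'E'
from fit import *
import sys
v0=eval(sys.argv[1])
T=ctrl.capture('top');S=ctrl.capture('scene'); G=[cv2.cvtColor(c['color'],cv2.COLOR_RGB2GRAY).astype(float) for c in(T,S)]
P={'t':[(80,-27),(24,-27),(-24,-27),(-80,-27),(-80,27)],'s':[(80,-27),(24,-27),(24,27),(80,27),(-24,27),(-80,27)]}
v=np.array(v0)
for it in range(2):
    o=[]
    for k,c,g in(('t',T,G[0]),('s',S,G[1])):
        X=np.array([(a,b,24) for a,b in P[k]])/1e3; R=Rn.from_euler('ZYX',v[3:]).as_matrix(); p=proj(c,X@R.T+v[:3]); q=np.array([cen(g,i) for i in p])
        ok=np.abs(q-p).max(1)<(4 if it==0 else 3); o.append((c,X[ok],q[ok]))
    v,e=fit(o,v)
print(v.round(4),len(e));print(e.round(1).tolist())
togo(0,0,0,0)
E
python3 m4.py "[.561,.2265,.1255,-.2187,.056,-.044]"
```

```text
[ 0.5605  0.2255  0.1261 -0.2188  0.0597 -0.0771] 11
[[1.1, -0.3], [1.2, -0.2], [1.3, 0.0], [1.5, 0.1], [-0.2, -0.1], [-0.6, -1.7], [-0.0, -0.6], [1.7, 0.6], [1.8, 1.0], [1.0, 0.1], [1.5, -0.2]]
t 14.08 pos [0.5637 0.2298 0.1725] tilt [-0.0428 -0.0065] jaw -0.2211 F [ 0.6 -0.3 -6.8] gap 0.0233 j7 -0.35
  togo [-0.3448 -0.4922  0.198 ] turn -0.2211 dist 0.633
```

>>> step_arm(commands=[0,0.0003,0.005,0,0,0.0002,0.005,0,0,0.0002,0.005,0,0,0.0002,0.005,0,0,0,0,0,0,0,0,0])

```text
t: 14.58
ee_pos: [0.5636, 0.2294, 0.1507]
ee_rot: [-3.101, 0.015, 1.35]
force: [0.4, -0.2, -5.1]
finger_gap: 0.0235
```

```bash
python3 m4.py "[.5607,.226,.104,-.2187,.056,-.06]"; python3 -c "
from h import *
togo(.5635,.2298,.145,-.2211)"
```

```text
[ 0.561   0.2263  0.1036 -0.2214  0.0524 -0.0298] 11
[[1.5, -0.1], [0.2, -0.5], [1.7, 0.1], [1.8, 0.2], [-0.4, -0.1], [-0.7, -1.0], [-0.5, -0.4], [1.6, 0.6], [1.8, 0.6], [0.8, 0.1], [1.5, -0.1]]
t 14.68 pos [0.5636 0.2295 0.1509] tilt [-0.0427 -0.006 ] jaw -0.2211 F [-0.1 -0.6 -6.7] gap 0.0234 j7 -0.33
  togo [-0.3448 -0.4931  0.1762] turn -0.2211 dist 0.627
t 14.68 pos [0.5636 0.2295 0.1509] tilt [-0.0427 -0.006 ] jaw -0.2211 F [-0.1 -0.6 -6.7] gap 0.0234 j7 -0.33
  togo [0.0004 0.     0.0059] turn -0.0 dist 0.006
```

>>> step_arm(commands=[0,0.0002,0.003,0,0,0.0001,0.003,0,0,0,0,0,0,0,0,0])

```text
t: 15.02
ee_pos: [0.5635, 0.2288, 0.1473]
ee_rot: [-3.102, 0.014, 1.351]
force: [-1.9, -1.7, -1.0]
finger_gap: 0.0235
```

>>> step_arm(commands=[0,0.0001,0.003,0,0,0,0.002,0,0,0,0,0,0,0,0,0])

```text
t: 15.35
ee_pos: [0.5629, 0.2285, 0.1453]
ee_rot: [-3.102, 0.011, 1.351]
force: [-2.6, -0.3, -2.9]
finger_gap: 0.0238
```

>>> step_arm(commands=[0,0,0.003,0,0,0,0.003,0,0,0,0.003,0,0,0,0,0])

```text
t: 15.68
ee_pos: [0.5623, 0.2287, 0.1441]
ee_rot: [-3.101, 0.006, 1.351]
force: [-0.9, -0.3, -6.0]
finger_gap: 0.0235
```

```bash
python3 m4.py "[.5607,.226,.097,-.2187,.04,-.02]"
```

```text
[ 0.5607  0.2248  0.0973 -0.217   0.0084 -0.0275] 11
[[0.4, -0.3], [2.0, 0.3], [0.9, -0.1], [-0.1, -0.3], [0.3, 0.0], [-0.4, -0.9], [-0.2, -0.1], [1.0, 0.4], [1.2, 0.4], [0.5, 0.0], [0.9, -0.2]]
t 15.78 pos [0.5621 0.2287 0.1434] tilt [-0.0412  0.0027] jaw -0.22 F [-4.  -1.5  4.6] gap 0.0237 j7 -0.32
  togo [-0.3448 -0.4924  0.1658] turn -0.22 dist 0.624
```

The carrier is about level and flush. The TCP is at 0.1434 m against 0.1435 m expected. Releasing and rising.

>>> step_arm(commands=[0,0,0,0,0,0,0,0,0,0,0,0,0,0,0,0], fingers=0.036)

```text
t: 16.12
ee_pos: [0.564, 0.2294, 0.1426]
ee_rot: [-3.104, 0.005, 1.351]
force: [-0.3, -0.7, 0.2]
finger_gap: 0.036
```

>>> step_arm(commands=[0,0.0005,-0.01,0,0,0.0005,-0.015,0,0,0.001,-0.02,0,0,0.001,-0.03,0,0,0,-0.03,0,0,0,-0.01,0,0,0,0,0,0,0,0,0])

```text
t: 16.78
ee_pos: [0.573, 0.2281, 0.2643]
ee_rot: [-3.104, 0.007, 1.35]
force: [0.5, -0.2, -0.3]
finger_gap: 0.036
```

```bash
python3 m4.py "[.5607,.226,.096,-.2187,0.005,-.005]"; python3 - <<'E'
from h import *
togo(.4916,-.0376,.2,0)
s=cap('scene')
a=cv2.resize(s['color'][180:370,370:520],None,fx=3,fy=3,interpolation=cv2.INTER_CUBIC)[:,:,::-1]
cv2.imwrite('pics/g4.png',cv2.convertScaleAbs(a,alpha=1.6))
E
```

```text
[ 0.5604  0.2244  0.0964 -0.2191 -0.0008 -0.0322] 11
[[0.7, -0.1], [0.9, -0.1], [-0.4, -0.1], [0.6, -0.1], [0.2, 0.2], [-0.5, -1.0], [-0.4, 0.1], [0.7, 0.6], [1.0, 0.3], [0.4, -0.1], [0.8, -0.1]]
t 16.88 pos [0.5724 0.228  0.2631] tilt [-0.0398  0.0003] jaw -0.2216 F [-0.2  0.5  0. ] gap 0.0358 j7 -0.4
  togo [-0.3458 -0.4977  0.2857] turn -0.2216 dist 0.67
t 16.88 pos [0.5724 0.228  0.2631] tilt [-0.0398  0.0003] jaw -0.2216 F [-0.2  0.5  0. ] gap 0.0358 j7 -0.4
  togo [-0.2763 -0.018   0.0662] turn -0.2216 dist 0.285
```

View pics/g4.png

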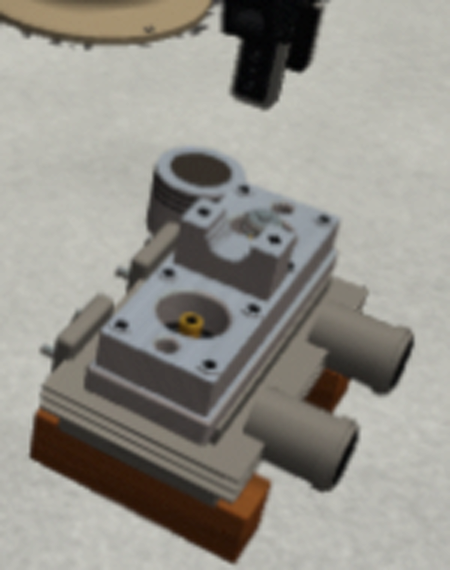

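The carrier is seated flush on the deck all round, and the sprung valve tip shows in the far bore at about (262,218). Next is the bucket. I'll turn the jaws to the carrier's y direction so the fingers clear the pedestal.

>>> step_arm(commands=[0,0,0,0.12,0,0,0,0.12,0,0,0,0.12,0,0,0,0.12,0,0,0,0.12,0,0,0,0.12,0,0,0,0.12,0,0,0,0.12,0,0,0,0.12,0,0,0,0.12], fingers=0.054)

```text
t: 17.77
ee_pos: [0.5663, 0.2255, 0.2488]
ee_rot: [3.136, 0.06, 0.104]
force: [1.0, 0.1, -0.6]
finger_gap: 0.0539
```

>>> step_arm(commands=[0,0,0,0.12,0,0,0,0.12,0,0,0,0.12,0,0,0,0,0,0,0,0])

```text
t: 18.18
ee_pos: [0.5632, 0.2252, 0.2415]
ee_rot: [3.104, 0.06, -0.274]
force: [0.2, -0.4, -0.4]
finger_gap: 0.0537
```

```bash
python3 - <<'E'
from h import *
togo(.4916,-.0376,.16,1.352)
E
```

```text
t 18.18 pos [0.5632 0.2252 0.2415] tilt [-0.0681 -0.0199] jaw -1.8422 F [ 0.2 -0.4 -0.4] gap 0.0537 j7 -1.68
  togo [0.007  0.2691 0.0914] turn -0.0527 dist 0.284
```

>>> step_arm(commands=[0,0.015,0,-0.027,0,0.025,0,-0.026,0,0.035,0.005,0,0.001,0.035,0.01,0,0.001,0.035,0.01,0,0.001,0.035,0.01,0,0.001,0.035,0.01,0,0,0.025,0.005,0,0,0.01,0,0,0,0,0,0])

```text
t: 19.02
ee_pos: [0.5096, -0.0283, 0.1935]
ee_rot: [3.105, 0.068, -0.167]
force: [-0.7, 0.1, 0.6]
finger_gap: 0.054
```

```bash
python3 - <<'E'
from h import *
togo(.4916,-.0376,.08,1.352)
E
```

```text
t 19.02 pos [ 0.5096 -0.0283  0.1935] tilt [-0.0725 -0.0244] jaw -1.7356 F [-0.7  0.1  0.6] gap 0.054 j7 -1.15
  togo [-0.0085  0.008   0.1147] turn 0.054 dist 0.115
```

>>> step_arm(commands=[-0.0085,0.007,0.015,0.025,0,0,0.025,0.025,0,0,0.03,0,0,0,0.02,0,0,0,0.005,0,0,0,0,0,0,0,0,0])

```text
t: 19.6
ee_pos: [0.4976, -0.0285, 0.0973]
ee_rot: [3.109, 0.063, -0.199]
force: [1.5, -0.6, 0.3]
finger_gap: 0.0541
```

```bash
python3 - <<'E'
from h import *
togo(.4916,-.0376,.06,1.352)
E
```

```text
t 19.6 pos [ 0.4976 -0.0285  0.0973] tilt [-0.0682 -0.02  ] jaw -1.768 F [ 1.5 -0.6  0.3] gap 0.0541 j7 -1.02
  togo [-0.0018  0.0088  0.0378] turn 0.0216 dist 0.039
```

>>> step_arm(commands=[-0.0018,0.0085,0.01,0.02,0,0,0.015,0,0,0,0.01,0,0,0,0,0,0,0,0,0])

```text
t: 20.02
ee_pos: [0.4964, -0.0342, 0.066]
ee_rot: [3.111, 0.055, -0.212]
force: [1.8, 0.5, 0.0]
finger_gap: 0.054
```

```bash
python3 - <<'E'
from h import *
togo(.4926,-.0373,.037,1.352)
E
```

```text
t 20.02 pos [ 0.4964 -0.0342  0.066 ] tilt [-0.0601 -0.0185] jaw -1.7808 F [1.8 0.5 0. ] gap 0.054 j7 -0.96
  togo [-0.0015  0.003   0.0293] turn 0.0088 dist 0.029
```

>>> step_arm(commands=[-0.0025,0.002,0.008,0.0088,-0.0005,0,0.008,0,0,0,0.008,0,0,0,0.003,0,0,0,0,0,0,0,0,0])

```text
t: 20.52
ee_pos: [0.4924, -0.0354, 0.0385]
ee_rot: [3.112, 0.052, -0.22]
force: [0.2, 0.7, -0.4]
finger_gap: 0.0543
```

```bash
python3 - <<'E'
from h import *
togo(.4926,-.0373,.037,1.352)
E
```

```text
t 20.52 pos [ 0.4924 -0.0354  0.0385] tilt [-0.0573 -0.018 ] jaw -1.7889 F [ 0.2  0.7 -0.4] gap 0.0543 j7 -0.91
  togo [0.0007 0.0018 0.0015] turn 0.0007 dist 0.002
```

>>> step_arm(commands=[0.0005,0.0015,0.0015,0,0,0,0,0,0,0,0,0])

```text
t: 20.77
ee_pos: [0.4926, -0.0374, 0.0369]
ee_rot: [3.112, 0.052, -0.22]
force: [0.2, 0.1, -0.4]
finger_gap: 0.0542
```

>>> step_arm(commands=[0,0,0,0,0,0,0,0,0,0,0,0,0,0,0,0,0,0,0,0,0,0,0,0], fingers=0.025, newtons=40)

```text
t: 21.27
ee_pos: [0.4929, -0.0373, 0.0376]
ee_rot: [3.112, 0.051, -0.22]
force: [-0.6, -0.0, -1.0]
finger_gap: 0.034
```

>>> step_arm(commands=[0,0,-0.005,0,0,0,-0.015,0,0,0,-0.025,0,0,0,-0.035,0,0,0,-0.035,0,0,0,-0.03,0,0,0,-0.015,0,0,0,-0.005,0,0,0,0,0])

```text
t: 22.02
ee_pos: [0.5005, -0.0351, 0.2104]
ee_rot: [3.11, 0.057, -0.223]
force: [0.2, 0.5, -1.5]
finger_gap: 0.0341
```

```bash
python3 - <<'E'
from h import *
togo(.5155,.2360,.22,1.352)
s=cap('scene')
p=proj(s,[ctrl.sense()['ee_pos']])[0].astype(int);print(p)
x0,y0=max(p[0]-60,0),max(p[1]-50,0)
a=cv2.resize(s['color'][y0:y0+110,x0:x0+120],None,fx=4,fy=4,interpolation=cv2.INTER_CUBIC)[:,:,::-1]
cv2.imwrite('pics/g5.png',cv2.convertScaleAbs(a,alpha=1.6))
E
```

```text
t 22.02 pos [ 0.5005 -0.0351  0.2104] tilt [-0.0629 -0.0186] jaw -1.7919 F [ 0.2  0.5 -1.5] gap 0.0341 j7 -1.19
  togo [-0.0458 -0.2674 -0.0155] turn -0.0023 dist 0.272
[319 175]
```

View pics/g5.png

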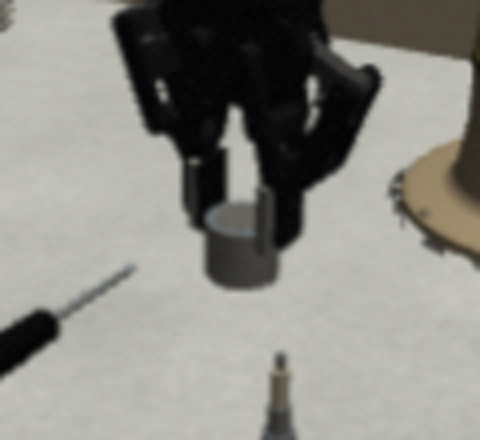

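The bucket is gripped upright, at about (242,245) in the crop. Carrying it to hover over the valve bore, then measuring there.

>>> step_arm(commands=[-0.002,-0.01,-0.005,0,-0.004,-0.02,-0.005,0,-0.006,-0.03,-0.005,0,-0.006,-0.035,0,0,-0.006,-0.035,0,0,-0.006,-0.035,0,0,-0.006,-0.035,0,0,-0.004,-0.025,0,0,-0.003,-0.015,0,0,0,-0.005,0,0])

```text
t: 22.9
ee_pos: [0.5083, 0.2208, 0.206]
ee_rot: [3.099, 0.072, -0.233]
force: [0.5, -0.6, -1.1]
finger_gap: 0.0338
```

>>> step_arm(commands=[0,0,0,0,0,0,0,0,0,0,0,0])

```text
t: 23.15
ee_pos: [0.5076, 0.2184, 0.2039]
ee_rot: [3.095, 0.074, -0.234]
force: [0.3, 0.0, -0.7]
finger_gap: 0.0339
```

```bash
python3 - <<'E'
from h import *
togo(.5160,.2378,.19,1.352)
E
```

```text
t 23.15 pos [0.5076 0.2184 0.2039] tilt [-0.0826 -0.0279] jaw -1.8018 F [ 0.3  0.  -0.7] gap 0.0339 j7 -1.61
  togo [ 0.0047 -0.0214  0.0126] turn -0.0122 dist 0.025
```

>>> step_arm(commands=[0.002,-0.008,0.005,-0.006,0.002,-0.008,0.005,-0.006,0.001,-0.006,0,0,0,0,0,0,0,0,0,0])

```text
t: 23.57
ee_pos: [0.5186, 0.2351, 0.1921]
ee_rot: [3.097, 0.074, -0.229]
force: [-0.2, 0.0, -1.4]
finger_gap: 0.0335
```

```bash
python3 - <<'E'
from h import *
togo(.517,.2383,.18,1.352)
s=cap('scene'); t=cap('top')
a=cv2.resize(s['color'][170:310,410:510],None,fx=4,fy=4,interpolation=cv2.INTER_CUBIC)[:,:,::-1]
b=cv2.resize(t['color'][160:300,140:240],None,fx=4,fy=4,interpolation=cv2.INTER_CUBIC)[:,:,::-1]
cv2.imwrite('pics/g6.png',cv2.convertScaleAbs(np.hstack([a,b]),alpha=1.6))
E
```

```text
t 23.57 pos [0.5186 0.2351 0.1921] tilt [-0.082 -0.027] jaw -1.7969 F [-0.2  0.  -1.4] gap 0.0335 j7 -1.61
  togo [-0.0014 -0.0033  0.0121] turn -0.0073 dist 0.013
```

View pics/g6.png

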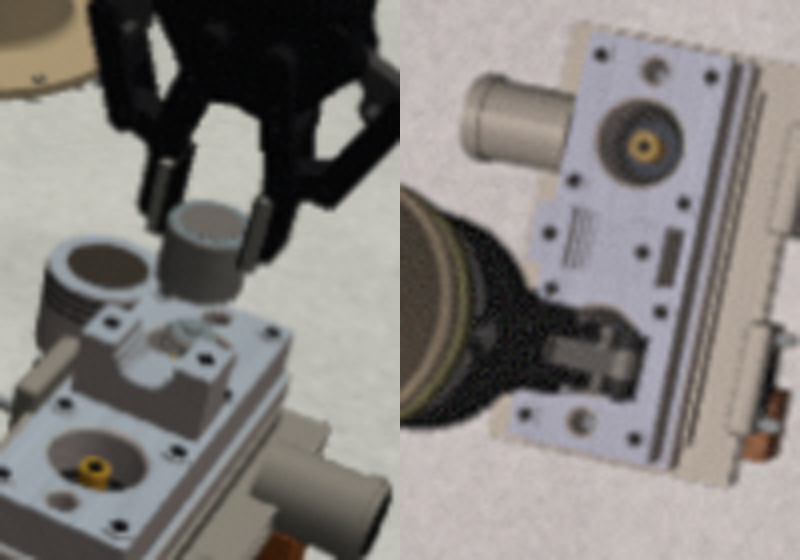

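```bash
python3 - <<'E'
from h import *
s=cap('scene'); p=ctrl.sense()['ee_pos']; tl=np.array([-.082,-.027])
crown=np.r_[p[:2]+.0076*tl,p[2]-.0076]; rim=np.r_[crown[:2]+.03*np.array([-.025,-.009]),crown[2]-.03]
print('crown pred crop',(proj(s,[crown,rim])-[410,170])*4+1.5)
a=np.linspace(0,2*np.pi,200); C=crown+.018*np.c_[np.cos(a),np.sin(a),0*a]; q=(proj(s,C)-[410,170])*4+1.5; print('crown extents',q.min(0),q.max(0))
for hx,hy in((.5607,.2262),(.5605,.2287)):
    u=np.array([np.cos(-.2187),np.sin(-.2187)])
    v=np.r_[np.array([hx,hy])-.046*u,.131]; dl=np.r_[np.array([hx,hy])-.078*u,.119]; print(hx,hy,'valve',((proj(s,[v,dl])-[410,170])*4+1.5).round(1).tolist(), v)
    b=np.r_[np.array([hx,hy])+.046*u,.119]; q=(proj(s,b+.0195*np.c_[np.cos(a),np.sin(a),0*a])-[410,170])*4+1.5; print('near bore extents',q.min(0),q.max(0))
g=cv2.resize(s['color'][170:310,410:510],None,fx=4,fy=4,interpolation=cv2.INTER_CUBIC).astype(int).mean(2)
print('rows y=270',g[270,140:270:4].round().astype(int).tolist()); print('row y=282',g[282,140:270:4].round().astype(int).tolist())
for y in(440,455): print('row',y,g[y,30:170:4].round().astype(int).tolist())
E
```

```text
crown pred crop [[215.47424049 221.28576657]
 [201.19892056 280.14654574]]
crown extents [170.90152535 198.41859111] [260.42392142 245.12103781]
0.5607 0.2262 valve [[194.7, 325.1], [217.5, 314.0]] [0.51579571 0.2361802  0.131     ]
near bore extents [ 49.32835371 424.42849777] [148.69034181 487.5354685 ]
0.5605 0.2287 valve [[200.7, 326.3], [223.3, 315.1]] [0.51559571 0.2386802  0.131     ]
near bore extents [ 55.59771771 425.81821567] [155.09441049 489.05051831]
rows y=270 [29, 31, 62, 83, 60, 31, 23, 25, 25, 26, 27, 28, 28, 28, 30, 29, 30, 31, 34, 36, 37, 39, 39, 39, 35, 36, 42, 48, 66, 95, 115, 120, 118]
row y=282 [51, 69, 89, 99, 81, 47, 28, 26, 27, 28, 29, 29, 29, 29, 30, 32, 33, 34, 35, 36, 37, 38, 38, 38, 38, 52, 94, 118, 118, 117, 116, 117, 119]
row 440 [105, 105, 104, 102, 100, 91, 70, 62, 57, 56, 56, 55, 53, 52, 50, 49, 47, 45, 43, 41, 41, 43, 47, 55, 66, 78, 88, 95, 102, 104, 104, 103, 103, 102, 101]
row 455 [102, 103, 102, 99, 86, 61, 56, 57, 57, 57, 55, 55, 52, 52, 53, 54, 53, 49, 44, 41, 40, 38, 37, 37, 36, 36, 34, 40, 59, 82, 98, 100, 96, 83, 74]
```

>>> step_arm(commands=[-0.001,-0.002,0.004,-0.0073,0,-0.001,0.004,0,0,0,0.004,0,0,0,0.004,0,0,0,0.004,0,0,0,0,0,0,0,0,0])

```text
t: 24.3
ee_pos: [0.5156, 0.2377, 0.1702]
ee_rot: [3.098, 0.075, -0.221]
force: [-0.7, 0.7, -0.4]
finger_gap: 0.0338
```

```bash
python3 - <<'E'
from h import *
togo(.5171,.2379,.162,1.352)
E
```

```text
t 24.3 pos [0.5156 0.2377 0.1702] tilt [-0.0822 -0.0266] jaw -1.7888 F [-0.7  0.7 -0.4] gap 0.0338 j7 -1.59
  togo [ 0.002  -0.0009  0.0081] turn 0.0008 dist 0.008
```

>>> step_arm(commands=[0.001,-0.0005,0.004,0,0.001,-0.0005,0.004,0,0,0,0,0,0,0,0,0])

```text
t: 24.63
ee_pos: [0.5174, 0.238, 0.1613]
ee_rot: [3.098, 0.074, -0.221]
force: [0.3, -0.1, -0.3]
finger_gap: 0.0339
```

```bash
python3 - <<'E'
from h import *
togo(.5171,.2379,.152,1.352)
s=cap('scene'); 
a=cv2.resize(s['color'][180:300,400:500],None,fx=4.8,fy=4.8,interpolation=cv2.INTER_CUBIC)[:,:,::-1]
cv2.imwrite('pics/g7.png',cv2.convertScaleAbs(a,alpha=1.8))
E
```

```text
t 24.63 pos [0.5174 0.238  0.1613] tilt [-0.082  -0.0267] jaw -1.789 F [ 0.3 -0.1 -0.3] gap 0.0339 j7 -1.58
  togo [ 0.0004 -0.0003  0.0092] turn 0.0006 dist 0.009
```

View pics/g7.png

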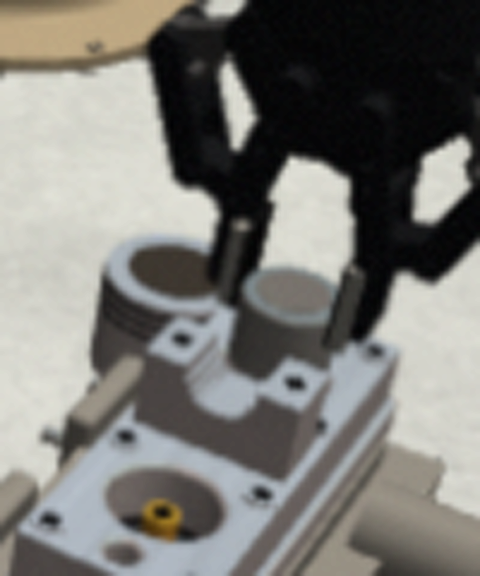

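The bucket is over the far bore, with its crown at crop (290,297). I'll lower it in small steps and watch the force.

>>> step_arm(commands=[0.0003,-0.0001,0.003,0,0.0002,-0.0001,0.003,0,0,0,0,0])

```text
t: 24.93
ee_pos: [0.5176, 0.238, 0.1549]
ee_rot: [3.098, 0.074, -0.221]
force: [0.3, -0.2, -0.8]
finger_gap: 0.0337
```

>>> step_arm(commands=[0.0003,-0.0001,0.003,0,0.0002,-0.0001,0.003,0,0,0,0,0])

```text
t: 25.18
ee_pos: [0.5176, 0.2379, 0.1483]
ee_rot: [3.098, 0.074, -0.221]
force: [-0.2, 0.4, -0.8]
finger_gap: 0.0334
```

>>> step_arm(commands=[0.0003,-0.0001,0.003,0,0.0002,-0.0001,0.002,0,0,0,0,0])

```text
t: 25.43
ee_pos: [0.5178, 0.2378, 0.1426]
ee_rot: [3.098, 0.074, -0.221]
force: [0.6, 0.3, 0.7]
finger_gap: 0.0335
```

>>> step_arm(commands=[0,0,0.001,0,0,0,0.001,0,0,0,0,0])

```text
t: 25.68
ee_pos: [0.5179, 0.2379, 0.1412]
ee_rot: [3.099, 0.074, -0.221]
force: [-0.4, 0.2, 4.1]
finger_gap: 0.0337
```

>>> step_arm(commands=[0,0,0,0,0,0,0,0,0,0,0,0,0,0,0,0], fingers=0.05)

```text
t: 26.02
ee_pos: [0.518, 0.2378, 0.1412]
ee_rot: [3.099, 0.073, -0.221]
force: [0.3, 0.4, 0.3]
finger_gap: 0.0503
```

>>> step_arm(commands=[0,0,-0.005,0,0,0,-0.01,0,0,0,-0.015,0,0,0,-0.015,0,0,0,-0.005,0,0,0,0,0,0,0,0,0])

```text
t: 26.6
ee_pos: [0.5225, 0.2388, 0.1955]
ee_rot: [3.098, 0.073, -0.222]
force: [0.4, -0.3, -0.4]
finger_gap: 0.0499
```

>>> step_arm(commands=[0,0,0,0,0,0,0,0,0,0,0,0,0,0,0,0,0,0,0,0,0,0,0,0,0,0,0,0], fingers=0.0)

```text
t: 27.18
ee_pos: [0.5212, 0.2386, 0.1932]
ee_rot: [3.096, 0.076, -0.222]
force: [-0.8, -0.2, -1.3]
finger_gap: 0.0001
```

```bash
python3 - <<'E'
from h import *
togo(.5165,.2375,.16,1.352)
s=cap('scene'); 
a=cv2.resize(s['color'][180:300,400:500],None,fx=4.8,fy=4.8,interpolation=cv2.INTER_CUBIC)[:,:,::-1]
cv2.imwrite('pics/g8.png',cv2.convertScaleAbs(a,alpha=1.8))
E
```

```text
t 27.18 pos [0.5212 0.2386 0.1932] tilt [-0.0836 -0.0278] jaw -1.7896 F [-0.8 -0.2 -1.3] gap 0.0001 j7 -1.61
  togo [-0.0018  0.0005  0.0335] turn 0.0 dist 0.034
```

View pics/g8.png

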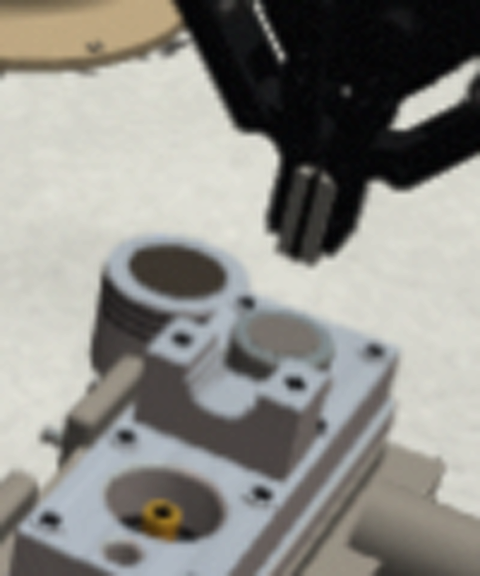

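The bucket sits in the bore, crown proud at (280,340), and the fingers are shut. I'll move the fingertips over the crown, offset for the tool's lean, and press down.

>>> step_arm(commands=[-0.005,0,0.008,0,-0.004,0,0.008,0,0,0,0.006,0,0,0,0,0,0,0,0,0])

```text
t: 27.65
ee_pos: [0.5087, 0.2401, 0.1691]
ee_rot: [3.095, 0.076, -0.222]
force: [-0.0, 0.5, -0.4]
finger_gap: -0.0001
```

```bash
python3 - <<'E'
from h import *
togo(.5098,.2397,.154,1.352)
E
```

```text
t 27.65 pos [0.5087 0.2401 0.1691] tilt [-0.0846 -0.0283] jaw -1.7894 F [-0.   0.5 -0.4] gap -0.0001 j7 -1.59
  togo [ 0.0023 -0.0006  0.015 ] turn 0.0002 dist 0.015
```

>>> step_arm(commands=[0.0012,-0.0003,0.005,0,0.0012,-0.0003,0.005,0,0.0003,0,0.003,0,0,0,0,0])

```text
t: 27.98
ee_pos: [0.511, 0.2399, 0.1546]
ee_rot: [3.096, 0.076, -0.222]
force: [0.1, 1.1, 0.2]
finger_gap: 0.0001
```

>>> step_arm(commands=[0.0002,0,0.002,0,0.0002,0,0.002,0,0.0002,0,0.002,0])

```text
t: 28.23
ee_pos: [0.5112, 0.2399, 0.1492]
ee_rot: [3.097, 0.077, -0.222]
force: [-1.8, 0.1, 8.9]
finger_gap: -0.0003
```

>>> step_arm(commands=[0.0002,0,0.002,0,0.0002,0,0.002,0,0.0002,0,0.002,0])

```text
t: 28.48
ee_pos: [0.5113, 0.2399, 0.1449]
ee_rot: [3.1, 0.078, -0.222]
force: [-5.3, 0.8, 26.4]
finger_gap: 0.0
```

>>> step_arm(commands=[0,0,0.0015,0,0,0,0.0015,0,0,0,0.0015,0,0,0,0.0015,0])

```text
t: 28.82
ee_pos: [0.5113, 0.2397, 0.145]
ee_rot: [3.108, 0.079, -0.223]
force: [-4.6, 0.1, 19.7]
finger_gap: 0.0003
```

```bash
python3 - <<'E'
from h import *
togo(.511,.2399,.1449,1.352)
s=cap('scene'); 
a=cv2.resize(s['color'][180:300,400:500],None,fx=4.8,fy=4.8,interpolation=cv2.INTER_CUBIC)[:,:,::-1]
cv2.imwrite('pics/g9.png',cv2.convertScaleAbs(a,alpha=1.8))
for i in range(4): cap('top'); togo(.511,.2399,.1449,1.352)
E
```

```text
t 28.82 pos [0.5113 0.2397 0.145 ] tilt [-0.0849 -0.0155] jaw -1.7908 F [-4.6  0.1 19.7] gap 0.0003 j7 -1.55
  togo [-0.0003 -0.0002  0.0002] turn -0.0012 dist 0.0
t 28.92 pos [0.5113 0.2397 0.145 ] tilt [-0.0848 -0.0153] jaw -1.7908 F [-4.   0.5 20.3] gap 0.0001 j7 -1.55
  togo [-0.0003 -0.0001  0.0002] turn -0.0012 dist 0.0
t 28.97 pos [0.5113 0.2397 0.145 ] tilt [-0.0849 -0.0155] jaw -1.7908 F [-5.2 -0.1 19.3] gap 0.0004 j7 -1.55
  togo [-0.0003 -0.0001  0.0001] turn -0.0012 dist 0.0
t 29.02 pos [0.5113 0.2397 0.145 ] tilt [-0.0848 -0.0155] jaw -1.7907 F [-5.1  1.1 19.1] gap 0.0002 j7 -1.55
  togo [-0.0003 -0.0001  0.0001] turn -0.0011 dist 0.0
t 29.07 pos [0.5113 0.2397 0.145 ] tilt [-0.0848 -0.0156] jaw -1.7907 F [-5.2 -1.  19.6] gap 0.0003 j7 -1.55
  togo [-0.0003 -0.0002  0.0001] turn -0.0012 dist 0.0
```

View pics/g9.png

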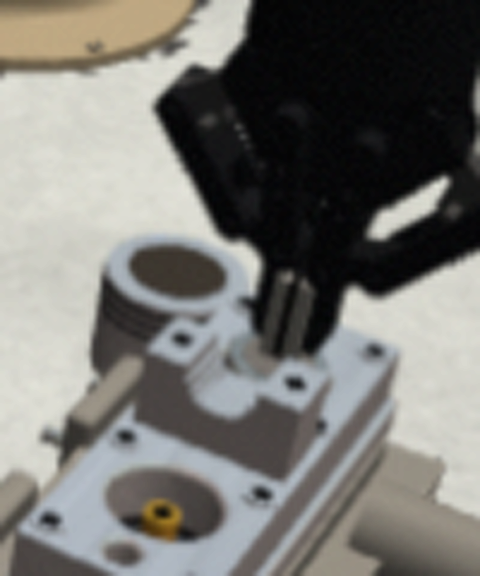

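The fingertips press the crown down nearly flush at about (275,355). The force holds steady at 19–20 N, above the spring's 12 N at its stop. The TCP is about 8.5–9 mm below first contact. Handing in.

```bash
python3 -c "
from h import *
print(ctrl.close_job())"
```

```text
the job is handed in; nothing more can be done
None
```

I handed the job in with the carrier on both dowels, the large bucket crown up over the sprung valve, and the shut fingertips still pressing it down. The hand-in gave no verdict.

**Valve travel:** The fingers ended about 8.5–9 mm below first contact. The force held steady at 19–20 N, more than the 12 N the spring gives at its stop. This travel is inferred from tool height and force; I had no direct reading of the valve.

**Carrier:** The last picture shows it sitting on the deck. The gripper height at release also matched a flush seat to about 1 mm. The hole-based fit agreed for x, yaw and pitch, but gave a roll of about −0.03 rad and a height 1.4 mm too high. I put that down to fit bias, because its residuals were around 1 pixel.

**Checks that disagreed:**
- **Position along y:** the camera and arm positions of the head differed by about 2.5 mm in y. I aimed the bucket between the two, and it entered the bore without side force.
- **Tool tilt:** the tool drifted to about 0.085 rad of lean and I could not correct it. I offset the press point to allow for it. There is a steady sideways force of about 5 N on the tool.

**Bystanders:** no move was planned close to them, and I felt no unexpected contact. I did not measure their positions again at the end.

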